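# Load and close a swing-out centrifuge bucket

### The arm

A 7-joint arm with a two-finger parallel gripper is mounted at the origin on the work surface. World frame = base frame: x ahead of the robot, y to its left, z up, the work surface at z = 0. Lengths are in m, angles in rad, forces in N, time in s.
With the tool pointing down it reaches from about 0.4 to 0.9 m from the base axis. Payload 5.5 kg.
Tool frame: the origin (TCP) lies midway between the tips of the shut fingers; the grasp point (between the pads) lies 19 mm behind it; z points along the fingers, y is the line along which they close (so a half turn about z gives the same grasp; the last joint's range is limited). The gripper opens to 92 mm and grips with 3 to 60 N. Pads are 19 mm wide; open, the fingers measure 130 mm over their backs; the gripper's body (75 mm by 190 mm) begins 47 mm behind the grasp point.
Start: joints at [-1.012, 0.501, -0.427, 1.55, 0.221, 1.138, -0.21], TCP at [0.189, 0.622, 0.227] pointing down, gripper open.
Joint ranges: [-2.88, 2.88], [-0.31, 2.03], [-1.54, 1.56], [0.2, 2.42], [-1.41, 4.55], [0.19, 2.02], [-2.57, 2.57]. Speed limits (rad/s): [2.57, 2.57, 3.14, 3.14, 3.14, 3.14, 3.14].

### API

Orientations are given as a unit quaternion [x, y, z, w].
In Python, from station import manip gives the robot as it stands. The module is installed in compiled form; this text tells all that it offers.
- The arm moves only by the tool apply_moves, never from a script. Its arguments are lists of equal length, an entry for each row: "dr": the turn, a rotation vector about the tool's x, y, z in rad, a list of three; "slide": the shift along the tool's x, y, z in cm, a list of three; "hand": the closure, from -1 (fully open) to 1 (shut). A call has 1 to 20 rows; each row shifts and turns the commanded pose from where the row before left it, along the tool's axes as they then stand; what a row does not reach is not made up. A row lasts 1/8 s, in which the tool goes at most 62.5 mm and 10.7 degrees, less where a joint would pass 70% of its speed; a pose out of reach is approached as far as the arm can. A call with a gripper value outside its range is refused whole. The fingers move at their own pace and stop on an object; "force" is the grip in N (left out, the last holds). Time passes only in rows, so rows that do not move let the fingers close. It gives the time, the measured TCP pose, the force, the opening and the grip force at its end, in the units of the state.
- manip.sense(): the state, without advancing time (a new reading comes with each control period).
- manip.grab_frame(name): name is "scene" or "top" or "wrist"; returns the picture (420x560x3 uint8, red, green, blue); there is no depth.
- manip.get_calibration(name): a dict with "camera_matrix" (3x3 intrinsics, pixels), "rvec" (rotation vector, rad) and "tvec" (3), from world to camera coordinates, as OpenCV has them; the wrist camera has in their place "hand_eye" (4x4, takes a point from camera to tool coordinates, whose origin is the TCP and whose axes are the flange's). Camera axes: x right, y down, z forward; pixel columns grow to the right and rows downward; lengths in m; the calibration is good to about 2 mm. A picture is of the moment at which its call begins: read the wrist's pose just before it. get_calibration takes no time and is no camera call.
- manip.hand_in(): hands the job in; it is judged then, once.
The state is a dict: "t": time; "qpos": joint angles; "dq": joint speeds; "joint_efforts": joint torques, N m; "tcp_pos": TCP position; "eef_rot": TCP orientation; "force": force on the tool from outside, world axes, zero at the start; "ft_torque": the same for the moment, N m; "finger_gap": finger opening in m; "grip_force": force on a finger pad.
Only numpy, scipy, OpenCV 4.12 (cv2) and the standard library are available. Lean on these libraries where they do the work, as an engineer would, in place of code of your own. Each camera call takes 0.05 s, during which the arm holds its last target. There are 200 camera calls.

### The job

Load the open centrifuge bucket for its run: first lower the yellow four-place tube adapter into it until it stands on the bucket's floor, then take the red-capped and the blue-capped tube from the rack and seat them fully in two places of the adapter that lie opposite each other, so that the bucket is balanced, and last close the bucket with the loose clear domed cap, sitting level on the rim. Lower each thing into place rather than dropping it, let go of everything, and leave the green- and white-capped tubes and the grey adapter as they are.

Things in the scene. Friction and masses are not known exactly. Their poses are not given: they have to be found in the camera images.
- bucket: Open steel centrifuge bucket, upright in a black foot 104 mm across, fixed. Bore 70 mm, floor 12 mm and rim 90 mm above the bench; rim flange 86 mm across, body 80 mm; two side lugs to 56 mm from the axis along its y, up to 75 mm high. Origin on its axis at bench height, z up. (Another bucket, closed by its own cap, at the back of the bench is not part of the job.)
- adapter_mid (a point): Yellow adapter, loose, 108 mm high, 66 mm across, 130 g: base disc and 4 sleeves on its +x, +y, -x, -y, 19.5 mm off its axis; sleeve bore 19 mm, mouth flared to 24 mm at 76 mm, floor at 12 mm above the underside. Lift by the central black knob, 18 mm wide, 84 to 108 mm up. Point on its axis 54 mm above the underside, z up; 66 mm above the bench when down in the bucket.
- red_tube_mid (a point): To be loaded: closed conical tube, 120 mm long, red cap 21 mm wide, 14 mm high at the top; clear body 17 mm wide, lowest 24 mm tapering to a 6 mm tip; 22 g. Stands in the rack. Point on its axis 60 mm above the tip (half-way); z up to the cap. Seated in a sleeve, its point is 18 mm above the adapter's point.
- blue_tube_mid (a point): To be loaded: closed conical tube, 120 mm long, blue cap 21 mm wide, 14 mm high at the top; clear body 17 mm wide, lowest 24 mm tapering to a 6 mm tip; 22 g. Stands in the rack. Point on its axis 60 mm above the tip (half-way); z up to the cap. Seated in a sleeve, its point is 18 mm above the adapter's point.
- green_tube_mid (a point): To be left alone: closed conical tube, 120 mm long, green cap 21 mm wide, 14 mm high at the top; clear body 17 mm wide, lowest 24 mm tapering to a 6 mm tip; 22 g. Stands in the rack. Point on its axis 60 mm above the tip (half-way); z up to the cap.
- white_tube_mid (a point): To be left alone: closed conical tube, 120 mm long, white cap 21 mm wide, 14 mm high at the top; clear body 17 mm wide, lowest 24 mm tapering to a 6 mm tip; 22 g. Stands in the rack. Point on its axis 60 mm above the tip (half-way); z up to the cap.
- cap_mid (a point): The bucket's cap: clear hollow dome 86 mm across with a blue collar 103 mm across below and a black knob 20 mm wide on top (its top 30 mm; lift by that). 104 mm high, 120 g, on the bench, collar down. Collar 92 mm inside, flared to 98; it drops 10 mm over the rim. Point on its axis 52 mm above the lower edge, z up; 132 mm above the bench when closed.
- rack: White wire tube rack, fixed, 77 by 169 mm (x, y), 70 mm high: 3 rows of 7 cells 23 mm apart, rows along its y. The four tubes stand in the middle row, 46 mm apart; outer rows empty. Tips rest on its floor, 4 mm above the bench. Origin at the centre of its underside, z up.
- wide_mid (a point): To be left alone: grey round one-place adapter, 66 mm across, 76 mm high, one wide hole, loose on the bench. Point on its axis half-way up, 38 mm above the bench.
Mind the look-alikes: they are no part of the job. What is shaped like the part that bears cap_mid but orange is not meant.

How it is judged:
On the way, in this order (a step that is already met when the one before it is completed fails the run):
1. the yellow adapter stands on the floor of the open bucket (horizontal distance between adapter_mid and bucket below 0.01 m and z of adapter_mid in the frame of bucket below 0.071 m and angle between adapter_mid's own z axis and vertical below 0.08 rad), for 0.2 s.
2. the red and the blue tube are fully seated in opposite places of the adapter in the bucket (all of step 1 and horizontal distance between each of red_tube_mid, blue_tube_mid and adapter_mid below 0.028 m and z of each of red_tube_mid, blue_tube_mid in the frame of adapter_mid below 0.026 m and angle between each of red_tube_mid, blue_tube_mid's own z axis and vertical below 0.17 rad and horizontal distance between red_tube_mid and blue_tube_mid above 0.033 m), for 0.2 s.
3. the domed cap sits level on the bucket's rim (all of step 2 and horizontal distance between cap_mid and bucket below 0.008 m and z of cap_mid in the frame of bucket below 0.1365 m and angle between cap_mid's own z axis and vertical below 0.06 rad), for 0.2 s.
At the end, for the whole second after the job is handed in: Adapter on the bucket floor (within 10 mm of its axis, 5 mm high, tilt 0.08 rad); red and blue tube down in opposite sleeves (within 8 mm of full depth, over 33 mm apart, tilt 0.17); cap on the rim (within 8 mm of the axis, 4.5 mm high, tilt 0.06); all released and at rest (all of step 3 and linear speed of each of adapter, red_tube, blue_tube, dome_cap below 0.02 m/s); the robot touches nothing.
It fails at once if the green- or the white-capped tube is moved more than 15 mm (distance of any of green_tube_mid, white_tube_mid from where it was at the start of the episode above 0.015 m).
It fails at once if the grey adapter is moved more than 20 mm (distance of wide_mid from where it was at the start of the episode above 0.02 m).
It fails at once if the adapter, a tube or the cap is dropped (moves faster than 0.7 m/s, a fall of about 25 mm, out of the fingers) ((linear speed of adapter above 0.7 m/s and contact force between the fingers and adapter below 0.1 N) or (linear speed of red_tube above 0.7 m/s and contact force between the fingers and red_tube below 0.1 N) or (linear speed of blue_tube above 0.7 m/s and contact force between the fingers and blue_tube below 0.1 N) or (linear speed of dome_cap above 0.7 m/s and contact force between the fingers and dome_cap below 0.1 N)).
It also fails if it takes over 115 s, if anything falls off the work surface, if the arm or the gripper's body presses on something with over 40 N, if the wrist force passes 120 N, or if a joint passes its speed limit or range.

## Working session

There is one attempt and no reset: what is moved stays moved. The work goes in short steps, Python scripts to look and compute and a tool call to move; the robot and the scene stay as the last step left them, time stands still between calls to the robot, and variables do not carry over. Pictures are saved under pics/ and viewed, at most 14 in all, crops included, and the job is handed in when it is done.

Besides the shell and the picture viewer there is one more tool, called after ">>>" as name(argument=value, ...) on one line, values as JSON. apply_moves: Moves the arm, as the interface text tells. Its arguments: {"type":"object","properties":{"dr":{"type":"array","items":{"type":"array","items":{"type":"number"}}},"slide":{"type":"array","items":{"type":"array","items":{"type":"number"}}},"hand":{"type":"array","items":{"type":"number"}},"force":{"type":"number"}},"required":["dr","slide","hand"]}

```bash
mkdir -p pics; python3 - <<'E'
from station import manip
import cv2,json
for n in("scene","top"):
    cv2.imwrite(f"pics/{n}0.png",cv2.resize(manip.grab_frame(n)[:,:,::-1],(800,600),interpolation=cv2.INTER_CUBIC))
for n in("scene","top","wrist"): print(n,manip.get_calibration(n))
print(manip.sense())
E
```

```text
scene {'camera_matrix': array([[510.00714578,   0.        , 280.66696349],
       [  0.        , 510.00714578, 215.60336604],
       [  0.        ,   0.        ,   1.        ]]), 'rvec': array([ 2.23924565,  0.97371028, -0.38906679]), 'tvec': array([-0.39733043, -0.27692545,  1.45859595])}
top {'camera_matrix': array([[541.05212024,   0.        , 274.40296262],
       [  0.        , 541.05212024, 210.65131522],
       [  0.        ,   0.        ,   1.        ]]), 'rvec': array([ 2.19157944, -2.23105468,  0.05922922]), 'tvec': array([-0.02641535,  0.57027082,  1.35579462])}
wrist {'camera_matrix': array([[309.46742638,   0.        , 283.32130622],
       [  0.        , 309.46742638, 210.96465045],
       [  0.        ,   0.        ,   1.        ]]), 'hand_eye': array([[ 5.00513987e-04, -9.60015773e-01, -2.79945466e-01,
         7.59164839e-02],
       [ 9.99999330e-01,  1.88408201e-04,  1.14178955e-03,
        -5.35156027e-04],
       [-1.04339195e-03, -2.79945850e-01,  9.60015225e-01,
        -1.57733634e-01],
       [ 0.00000000e+00,  0.00000000e+00,  0.00000000e+00,
         1.00000000e+00]])}
{'t': 0.1, 'qpos': array([-1.01179014,  0.50173317, -0.4267677 ,  1.55134168,  0.22078147,
        1.1382997 , -0.21031712]), 'dq': array([-6.94114176e-05, -1.99347637e-03, -1.27116504e-03, -3.52456578e-03,
        7.76313594e-04,  2.79968072e-04,  4.63201860e-04]), 'joint_efforts': array([-9.74618539e-03, -5.67881477e+01, -5.83840370e+00, -2.79913312e+01,
       -6.91545708e-02,  2.42847501e-02,  3.11338761e-05]), 'tcp_pos': array([0.18935458, 0.62114943, 0.22579323]), 'eef_rot': array([ 1.47370443e-01,  9.89080986e-01, -8.55106100e-04, -1.54778209e-04]), 'force': array([0.26796176, 0.2905926 , 0.72997793]), 'ft_torque': array([-0.05447617, -0.04806181, -0.06905861]), 'grip_force': 0.0, 'finger_gap': 0.09167276602809}
```

View pics/scene0.png

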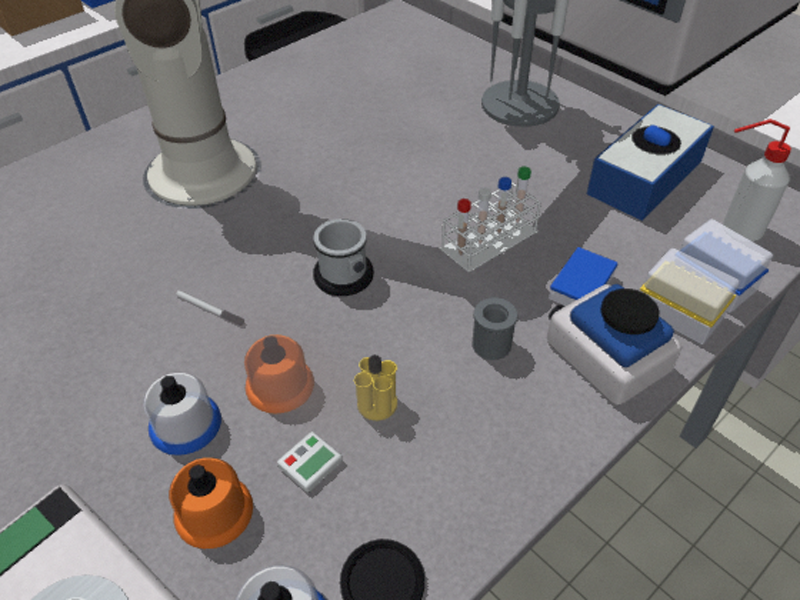

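View pics/top0.png

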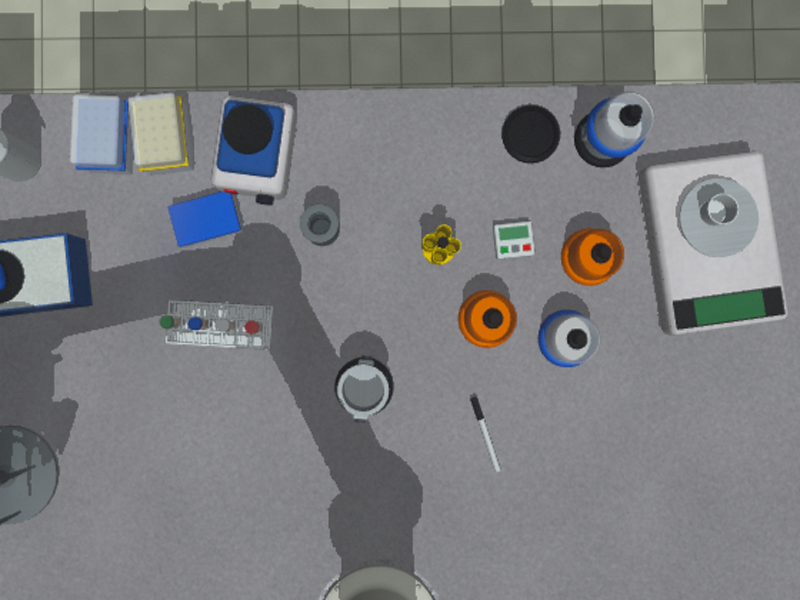

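The top picture shows the bucket at (363,388), the yellow adapter at (441,243) and the rack tubes green (167,322), blue (195,324), white (223,325) and red (252,327).

Cap candidates are the blue-collared clear dome on the bench at (570,338), the orange domes at (488,319) and (592,256), and the closed second bucket at (615,130). The one at (570,338) fits: it is clear with a blue collar, and stands loose on the bench. I'll confirm it in an enlarged composite crop.

```bash
cat > h.py <<'E'
import numpy as np,cv2
from station import manip
from scipy.spatial.transform import Rotation as R
def cam(n,s=None):
    c=manip.get_calibration(n);K=c["camera_matrix"]
    if n=="wrist":
        s=s or manip.sense();T=np.eye(4);T[:3,:3]=R.from_quat(s["eef_rot"]).as_matrix();T[:3,3]=s["tcp_pos"]
        M=np.linalg.inv(T@c["hand_eye"]);return K,M[:3,:3],M[:3,3]
    return K,cv2.Rodrigues(c["rvec"])[0],c["tvec"]
def unproj(C,u,v,z):
    K,Rm,t=C;o=-Rm.T@t;d=Rm.T@np.linalg.solve(K,[u,v,1]);return o+d*(z-o[2])/d[2]
def proj(C,p):
    K,Rm,t=C;q=K@(Rm@np.asarray(p)+t);return q[:2]/q[2]
E
python3 - <<'E'
from h import *
im=cv2.resize(cv2.imread("pics/top0.png"),(560,420),interpolation=cv2.INTER_AREA)
im=manip.grab_frame("top")[:,:,::-1]
def crop(x,y):
    return cv2.resize(im[y:y+75,x:x+100],(400,300),interpolation=cv2.INTER_CUBIC)
g=np.vstack([np.hstack([crop(105,190),crop(205,235)]),np.hstack([crop(260,135),crop(350,200)])])
cv2.imwrite("pics/top1.png",g)
C=cam("top")
print("rough adapter",unproj(C,442*.7,242*.7,.108),"tcp px",proj(C,manip.sense()["tcp_pos"]))
E
```

```text
rough adapter [ 0.66190948 -0.11905715  0.108     ] tcp px [-36.51319475 395.00776541]
```

View pics/top1.png

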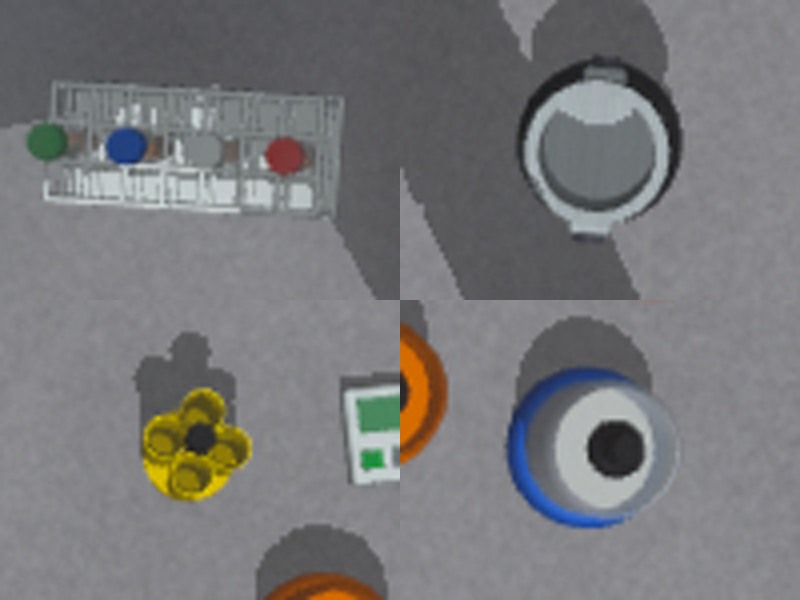

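```bash
python3 - <<'E'
from h import *
C=cam("top")
def f(name,x,y,ox,oy,z):
    u=(x+.5)/4-.5+ox;v=(y+.5)/4-.5+oy;print(name,np.round(unproj(C,u,v,z),4))
f("red",285,156,105,190,.124);f("blue",127,146,105,190,.124);f("white",207,151,105,190,.124);f("green",47,141,105,190,.124)
f("bucket",197.5,151,205,235,.090);f("lug+",205,72,205,235,.075);f("lug-",190,232,205,235,.075)
f("adapknob",201,137,260,135,.108)
for a in((204,105),(165,137),(230,147),(190,175)):f("sleeve",*a,260,135,.076)
f("capknob",215,149,350,200,.104)
s=manip.sense();print(R.from_quat(s["eef_rot"]).as_matrix().round(3))
E
```

```text
red [0.5281 0.1933 0.124 ]
blue [0.5355 0.284  0.124 ]
white [0.5318 0.2381 0.124 ]
green [0.5392 0.3298 0.124 ]
bucket [0.4215 0.0158 0.09  ]
lug+ [0.4674 0.0108 0.075 ]
lug- [0.3722 0.0214 0.075 ]
adapknob [ 0.6631 -0.1202  0.108 ]
sleeve [ 0.6861 -0.1251  0.076 ]
sleeve [ 0.6671 -0.1012  0.076 ]
sleeve [ 0.6604 -0.1403  0.076 ]
sleeve [ 0.6439 -0.1158  0.076 ]
capknob [ 0.4991 -0.338   0.104 ]
[[-0.957  0.291 -0.001]
 [ 0.291  0.957 -0.001]
 [ 0.    -0.002 -1.   ]]
```

Those crops confirm the cap: clear dome, blue collar, black knob (bottom right, 615,449). I'll turn the tool so that its x lies along world y, then go above the adapter.

>>> apply_moves(dr=[[0,0,0.16],[0,0,0.16],[0,0,0.16],[0,0,0.16],[0,0,0.16],[0,0,0.16],[0,0,0.16],[0,0,0.156]], slide=[[0,0,-1],[0,0,-1],[0,0,-1],[0,0,-1],[0,0,-1],[0,0,-1],[0,0,-1],[0,0,-1]], hand=[-1,-1,-1,-1,-1,-1,-1,-1], force=20)

```text
t: 1.15
tcp_pos: [0.1893, 0.6215, 0.3066]
eef_rot: [0.709, 0.705, -0.0, 0.0]
force: [0.3, 0.1, 0.7]
finger_gap: 0.0921
grip_force: 0.0
```

>>> apply_moves(dr=[[0,0,0],[0,0,0],[0,0,0],[0,0,0],[0,0,0],[0,0,0],[0,0,0],[0,0,0],[0,0,0],[0,0,0],[0,0,0],[0,0,0],[0,0,0],[0,0,0],[0,0,0],[0,0,0],[0,0,0],[0,0,0],[0,0,0],[0,0,0]], slide=[[-3.9,2.5,0],[-3.9,2.5,0],[-3.9,2.5,0],[-3.9,2.5,0],[-3.9,2.5,0],[-3.9,2.5,0],[-3.9,2.5,0],[-3.9,2.5,0],[-3.9,2.5,0],[-3.9,2.5,0],[-3.9,2.5,0],[-3.9,2.5,0],[-3.9,2.5,0],[-3.9,2.5,0],[-3.9,2.5,0],[-3.9,2.5,0],[-3.9,2.5,0],[-3.9,2.5,0],[-3.9,2.4,0],[0,0,0]], hand=[-1,-1,-1,-1,-1,-1,-1,-1,-1,-1,-1,-1,-1,-1,-1,-1,-1,-1,-1,-1])

```text
t: 3.65
tcp_pos: [0.6628, -0.1249, 0.3055]
eef_rot: [0.71, 0.705, -0.002, 0.001]
force: [-1.0, 0.7, -0.7]
finger_gap: 0.0918
grip_force: 0.0
```

```bash
python3 - <<'E'
from h import *
s=manip.sense();im=manip.grab_frame("wrist")[:,:,::-1]
cv2.imwrite("pics/w0.png",cv2.resize(im,(800,600),interpolation=cv2.INTER_CUBIC))
C=cam("wrist",s);print(s["tcp_pos"],R.from_quat(s["eef_rot"]).as_matrix().round(4).tolist(),proj(C,[.6635,-.1205,.108])/.7,proj(C,[.6635,-.1205,.0])/.7)
E
```

```text
[ 0.66275328 -0.12489041  0.30551558] [[0.0071, 1.0, -0.0015], [1.0, -0.0071, -0.003], [-0.003, -0.0014, -1.0]] [406.37939836 262.50256655] [406.12910425 242.19446129]
```

View pics/w0.png

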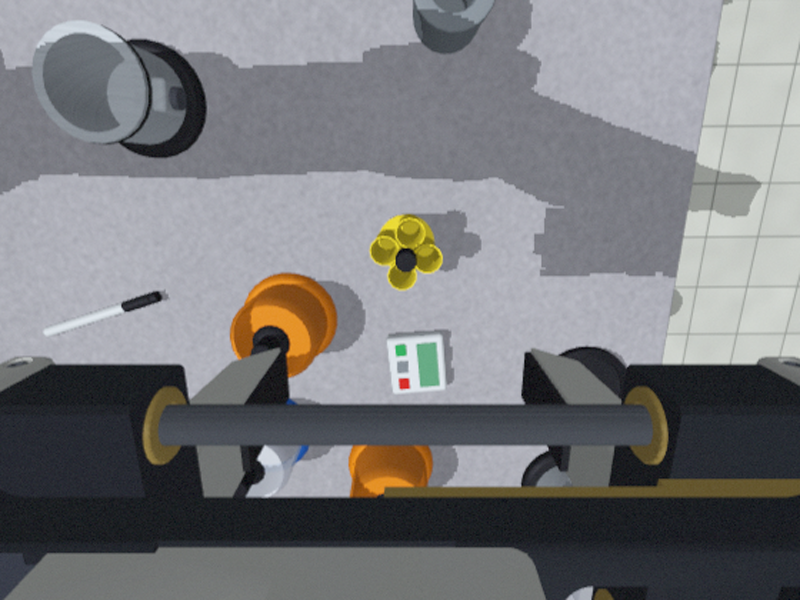

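The picture shows the adapter knob at (405,260), within about 2 mm of the estimate. The bucket is at the upper left and the orange dome stands well clear of the fingers. I'll descend, turn -11° and recheck up close.

>>> apply_moves(dr=[[0,0,0.095],[0,0,0.095],[0,0,0],[0,0,0]], slide=[[0.5,0,3],[0,0,4],[0,0,4],[0,0,1.5]], hand=[-0.4,-0.4,-0.4,-0.4])

```text
t: 4.2
tcp_pos: [0.6607, -0.1122, 0.1789]
eef_rot: [0.771, 0.637, -0.001, -0.002]
force: [-0.4, -0.2, -0.1]
finger_gap: 0.0647
grip_force: 0.0
```

```bash
cat >> h.py <<'E'
def shot(name,box=None,pts=()):
    s=manip.sense();im=manip.grab_frame("wrist")[:,:,::-1]
    x,y,w,h=box or (0,0,560,420)
    k=800/w;cv2.imwrite(f"pics/{name}.png",cv2.resize(im[y:y+h,x:x+w],(800,int(h*k)),interpolation=cv2.INTER_CUBIC))
    C=cam("wrist",s);print("tcp",s["tcp_pos"].round(4),"yaw",np.degrees(np.arctan2(*R.from_quat(s["eef_rot"]).as_matrix()[1::-1,0])).round(2),"gap",round(s["finger_gap"],4))
    for p in pts: print(p,((proj(C,p)-[x,y]+.5)*k-.5).round(1))
    return C
E
python3 - <<'E'
from h import *
shot("w1",(140,105,280,210),[(.6635,-.1205,.108)])
E
```

```text
tcp [ 0.6607 -0.1122  0.1789] yaw 79.19 gap 0.0647
(0.6635, -0.1205, 0.108) [428.4 360.9]
```

View pics/w1.png

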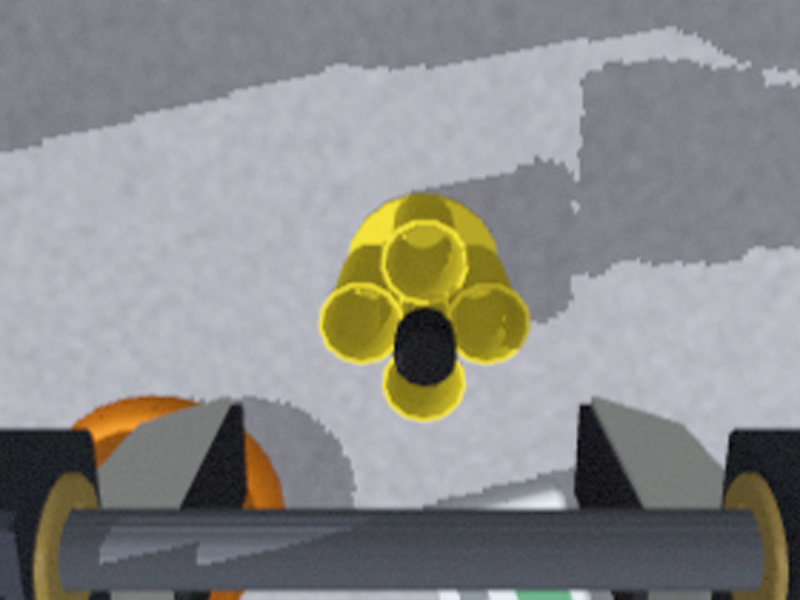

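```bash
python3 - <<'E'
from h import *
C=cam("wrist");k=800/280
for u,v,z in((426,357,.108),(425.5,322,.076)):
    p=unproj(C,(u+.5)/k-.5+140,(v+.5)/k-.5+105,z);print(p)
s=manip.sense();M=R.from_quat(s["eef_rot"]).as_matrix()
print(M.T@(p-s["tcp_pos"])*100, M)
E
```

```text
[ 0.66291281 -0.11937532  0.108     ]
[ 0.66312574 -0.11940231  0.076     ]
[-0.62736706  0.4321151  10.21291692] [[ 1.87946970e-01  9.82164464e-01 -5.37603513e-03]
 [ 9.82179066e-01 -1.87941525e-01  1.50526804e-03]
 [ 4.68040540e-04 -5.56313973e-03 -9.99984416e-01]]
```

>>> apply_moves(dr=[[0,0,0],[0,0,0],[0,0,0],[0,0,0],[0,0,0],[0,0,0],[0,0,0],[0,0,0],[0,0,0],[0,0,0]], slide=[[-0.6,0.4,1.5],[0,0,2.5],[0,0,2.5],[0,0,2],[0,0,1],[0,0,0],[0,0,0],[0,0,0],[0,0,0],[0,0,0]], hand=[-0.4,-0.4,-0.4,-0.4,-0.4,0.3,0.7,1,1,1], force=30)

```text
t: 5.5
tcp_pos: [0.6656, -0.1213, 0.087]
eef_rot: [0.771, 0.636, 0.0, 0.0]
force: [-0.8, -0.2, 0.4]
finger_gap: 0.0186
grip_force: 0.2
```

>>> apply_moves(dr=[[0,0,0],[0,0,0],[0,0,0],[0,0,0]], slide=[[0,0,0],[0,0,0],[0,0,0],[0,0,0]], hand=[1,1,1,1])

```text
t: 6.0
tcp_pos: [0.6655, -0.1213, 0.0867]
eef_rot: [0.771, 0.636, -0.0, -0.0]
force: [-0.7, 0.5, 0.3]
finger_gap: 0.0172
grip_force: 29.9
```

>>> apply_moves(dr=[[0,0,0],[0,0,0],[0,0,-0.095],[0,0,-0.095],[0,0,0],[0,0,0],[0,0,0],[0,0,0],[0,0,0],[0,0,0],[0,0,0],[0,0,0],[0,0,0],[0,0,0]], slide=[[0,0,-2],[0,0,-4],[0,0,-4],[0,0,-4],[0,0,-1],[1.5,-2.7,0],[2.0,-3.6,0],[2.0,-3.6,0],[2.0,-3.6,0],[2.0,-3.6,0],[2.0,-3.6,0],[1.5,-2.6,0],[0.6,-1.0,0],[0,0,0]], hand=[1,1,1,1,1,1,1,1,1,1,1,1,1,1])

```text
t: 7.75
tcp_pos: [0.4227, 0.015, 0.2368]
eef_rot: [0.707, 0.707, 0.0, 0.0]
force: [0.0, -0.3, -0.1]
finger_gap: 0.0173
grip_force: 29.9
```

```bash
python3 - <<'E'
from h import *
s=manip.sense();x,y=s["tcp_pos"][:2]
shot("w2",None,[(.4215,.0158,.09),(x,y,s["tcp_pos"][2]-.087+.076),(x,y,s["tcp_pos"][2]-.087)])
E
```

```text
tcp [0.4227 0.015  0.2368] yaw 89.95 gap 0.0173
(0.4215, 0.0158, 0.09) [403.6 282.5]
(np.float64(0.42271814216350767), np.float64(0.014988882184528445), np.float64(0.22583176452120624)) [405.9 362.2]
(np.float64(0.42271814216350767), np.float64(0.014988882184528445), np.float64(0.14983176452120625)) [405.5 308.4]
```

View pics/w2.png

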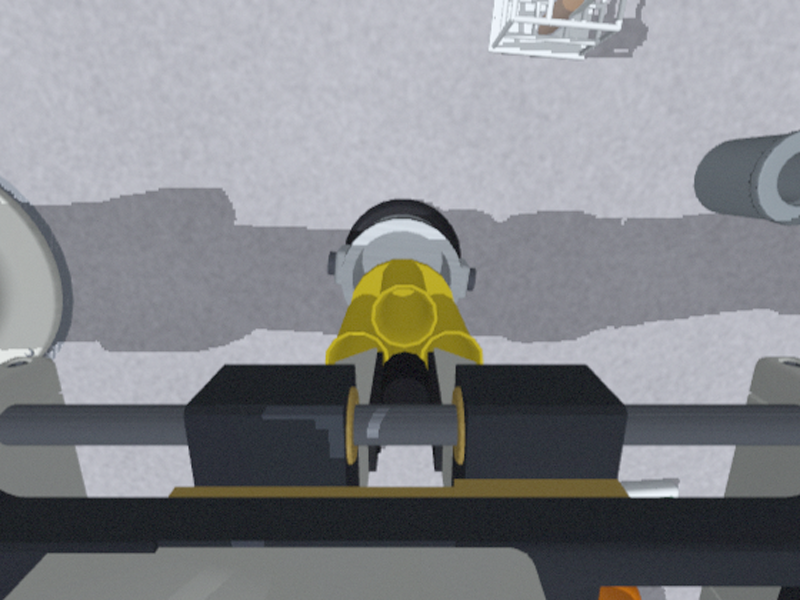

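```bash
python3 - <<'E'
from h import *
s=manip.sense();x,y,z=s["tcp_pos"]
shot("w3",(220,135,120,90),[(.4215,.0158,.09),(x,y+.0195,z-.087+.076),(x,y+.0195+.012,z-.087+.076),(x,y+.033,z-.087)])
E
```

```text
tcp [0.4234 0.0146 0.2369] yaw 89.91 gap 0.0173
(0.4215, 0.0158, 0.09) [413.4 417. ]
(np.float64(0.423449205282095), np.float64(0.03407047732254201), np.float64(0.2259238916395)) [429.2 583.4]
(np.float64(0.423449205282095), np.float64(0.046070477322542006), np.float64(0.2259238916395)) [429.1 448.3]
(np.float64(0.423449205282095), np.float64(0.04757047732254201), np.float64(0.1499238916395)) [427.  276.9]
```

View pics/w3.png

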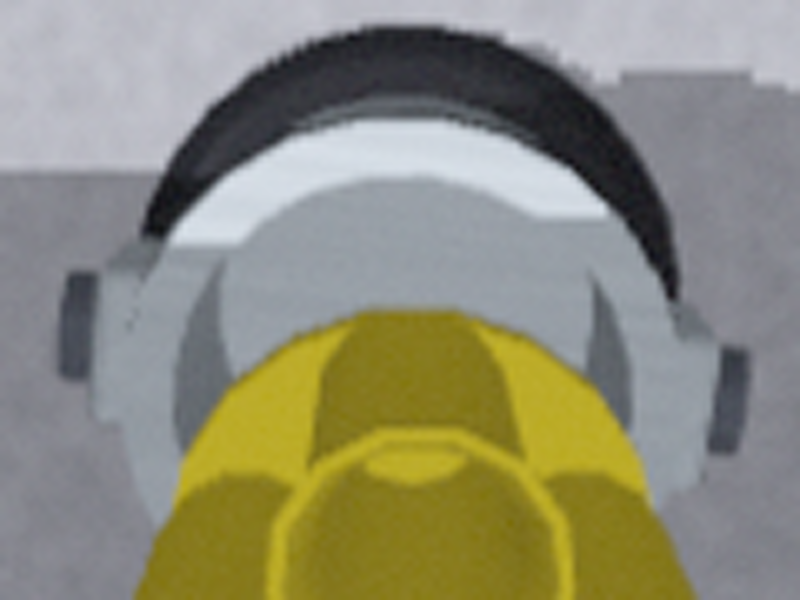

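```bash
cat >> h.py <<'E'
from scipy.optimize import least_squares
def fit(C,pts,z,box,r=None):
    k=800/box[2]
    P=np.array([unproj(C,(u+.5)/k-.5+box[0],(v+.5)/k-.5+box[1],z)[:2] for u,v in pts]);m=P.mean(0)
    if r: q=least_squares(lambda q:np.hypot(*(P-q).T)-r,m-[0,.02]);print("c",q.x.round(4),"res mm",(q.fun*1e3).round(1))
    else: q=least_squares(lambda q:np.hypot(*(P-q[:2]).T)-q[2],[*m,.03]);print("c,r",q.x.round(4),"res mm",(q.fun*1e3).round(1))
E
python3 - <<'E'
from h import *
C=cam("wrist");b=(220,135,120,90)
bore=[(410,177),(240,243),(175,385),(548,217),(632,400),(205,290),(598,280)]
out=[(408,117),(172,243),(612,215),(300,145),(515,140)]
fit(C,bore,.09,b,.035);fit(C,out,.09,b,.043);fit(C,out,.09,b)
base=[(415,310),(300,345),(235,395),(180,495),(530,345),(595,395),(648,495)]
for z in(.15,.154,.162): fit(C,base,z,b)
box=(140,105,280,210)
# w1 pose
s=manip.sense();s["tcp_pos"]=np.array([.6607,-.1122,.1789])
s["eef_rot"]=R.from_matrix(np.array([[ 1.87946970e-01,9.82164464e-01,-5.37603513e-03],[9.82179066e-01,-1.87941525e-01,1.50526804e-03],[4.68040540e-04,-5.56313973e-03,-9.99984416e-01]])).as_quat()
for z in (0,.012):fit(cam("wrist",s),[(424,193),(390,202),(362,228),(350,248),(458,202),(488,228),(496,248)],z,box)
E
```

```text
c [0.4205 0.0171] res mm [-0.3 -0.1 -0.1  0.8 -0.6 -0.2 -0.2]
c [0.4207 0.0168] res mm [ 0.7 -0.2 -0.7 -0.5  0.4]
c,r [0.4206 0.0187 0.0414] res mm [ 0.4  0.2 -0.2 -0.7  0.3]
c,r [0.4222 0.0132 0.0296] res mm [ 0.6 -0.3 -0.2  0.2 -0.2 -0.1  0. ]
c,r [0.4222 0.0144 0.0291] res mm [ 0.6 -0.3 -0.2  0.2 -0.2 -0.1  0. ]
c,r [0.4222 0.0169 0.0281] res mm [ 0.5 -0.3 -0.2  0.2 -0.2 -0.1  0. ]
c,r [ 0.663  -0.121   0.0295] res mm [ 0.3 -0.1 -0.6  0.4 -0.1  0.1 -0.2]
c,r [ 0.6634 -0.1181  0.0284] res mm [ 0.3 -0.1 -0.5  0.4 -0.1  0.1 -0.2]
```

>>> apply_moves(dr=[[0,0,0],[0,0,0],[0,0,0],[0,0,0],[0,0,0],[0,0,0],[0,0,0],[0,0,0],[0,0,0]], slide=[[0.15,-0.17,0],[0,0,1.5],[0,0,1.5],[0,0,1.5],[0,0,1.5],[0,0,1.5],[0,0,1.5],[0,0,1],[0,0,0]], hand=[1,1,1,1,1,1,1,1,1])

```text
t: 8.98
tcp_pos: [0.42, 0.0162, 0.1356]
eef_rot: [0.708, 0.707, -0.001, -0.001]
force: [-0.5, 0.1, -2.1]
finger_gap: 0.0173
grip_force: 29.9
```

>>> apply_moves(dr=[[0,0,0],[0,0,0],[0,0,0],[0,0,0],[0,0,0],[0,0,0],[0,0,0]], slide=[[0,0,0.7],[0,0,0.7],[0,0,0.7],[0,0,0.7],[0,0,0.3],[0,0,0.2],[0,0,0]], hand=[1,1,1,1,1,1,1])

```text
t: 9.85
tcp_pos: [0.421, 0.0164, 0.1037]
eef_rot: [0.707, 0.707, -0.0, -0.0]
force: [-0.4, -0.3, -1.7]
finger_gap: 0.017
grip_force: 29.9
```

>>> apply_moves(dr=[[0,0,0],[0,0,0],[0,0,0],[0,0,0],[0,0,0]], slide=[[0,0,0.2],[0,0,0.15],[0,0,0.1],[0,0,0.1],[0,0,0]], hand=[1,1,1,1,1])

```text
t: 10.48
tcp_pos: [0.421, 0.0164, 0.0986]
eef_rot: [0.707, 0.707, 0.0, -0.0]
force: [-1.5, 0.1, 4.5]
finger_gap: 0.0172
grip_force: 30.0
```

>>> apply_moves(dr=[[0,0,0],[0,0,0],[0,0,0],[0,0,0],[0,0,0],[0,0,0],[0,0,0],[0,0,0],[0,0,0],[0,0,0],[0,0,0],[0,0,0],[0,0,0],[0,0,0]], slide=[[0,0,0],[0,0,0],[0,0,0],[0,0,-1],[0,0,-3],[0,0,-4],[0,0,-4],[3,1.8,0],[4,2.4,0],[4,2.4,0],[4,2.4,0],[2.0,1.3,0],[0.5,0.3,0],[0,0,0]], hand=[0.4,0.0,-0.1,-0.1,-0.1,-0.1,-0.1,-0.1,-0.1,-0.1,-0.1,-0.1,-0.1,-0.1])

```text
t: 12.22
tcp_pos: [0.5268, 0.1905, 0.2183]
eef_rot: [0.708, 0.707, -0.0, 0.0]
force: [-0.1, -1.2, 0.4]
finger_gap: 0.0506
grip_force: 0.0
```

```bash
python3 - <<'E'
from h import *
shot("w4",None,[(.5281,.1933,.124),(.5355,.284,.124),(.5318,.2381,.124)])
E
```

```text
tcp [0.5268 0.1905 0.2183] yaw 89.92 gap 0.0506
(0.5281, 0.1933, 0.124) [407.9 300.1]
(0.5355, 0.284, 0.124) [421.9 137.3]
(0.5318, 0.2381, 0.124) [414.6 223.8]
```

View pics/w4.png

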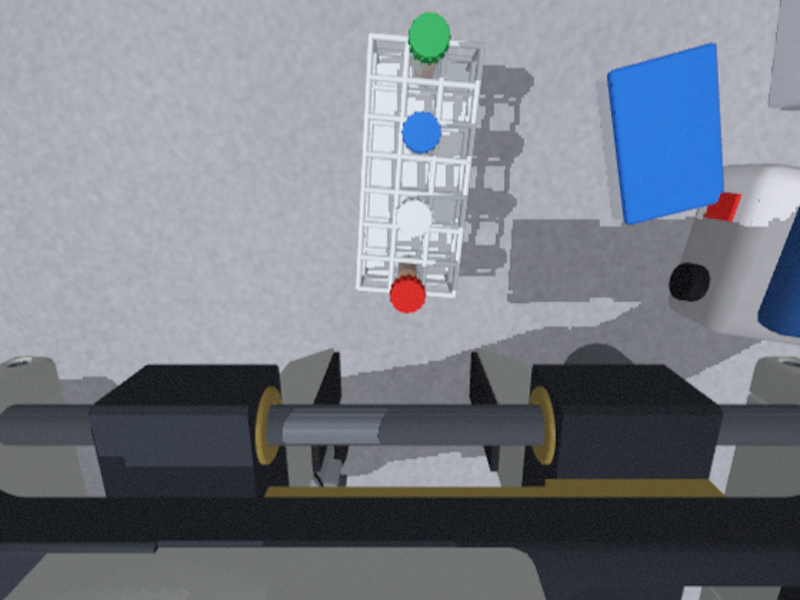

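Red cap is at (407,296), with white (413,218), blue (421,132) and green (429,37) above it. Descending on red.

>>> apply_moves(dr=[[0,0,0],[0,0,0],[0,0,0],[0,0,0],[0,0,0],[0,0,0],[0,0,0],[0,0,0],[0,0,0],[0,0,0],[0,0,0]], slide=[[0.5,0.1,2],[0,0,3],[0,0,3],[0,0,2],[0,0,1.5],[0,0,0.3],[0,0,0],[0,0,0],[0,0,0],[0,0,0],[0,0,0]], hand=[-0.1,-0.1,-0.1,-0.1,-0.1,-0.1,0.2,0.5,1,1,1], force=20)

```text
t: 13.65
tcp_pos: [0.5285, 0.1965, 0.1007]
eef_rot: [0.707, 0.707, 0.0, 0.0]
force: [0.4, 0.4, 3.0]
finger_gap: 0.0198
grip_force: 20.0
```

>>> apply_moves(dr=[[0,0,0],[0,0,0],[0,0,0],[0,0,0],[0,0,0],[0,0,0],[0,0,0],[0,0,0],[0,0,0],[0,0,0],[0,0,0],[0,0,0],[0,0,0],[0,0,0]], slide=[[0,0,-1],[0,0,-3],[0,0,-4],[0,0,-4],[0,0,-2],[-2,-1.2,0],[-4,-2.2,0],[-4,-2.2,0],[-4,-2.2,0],[-3.5,-1.8,0],[-1.8,-0.9,0],[-0.5,-0.3,0],[0,0,0],[0,0,0]], hand=[1,1,1,1,1,1,1,1,1,1,1,1,1,1])

```text
t: 15.4
tcp_pos: [0.4205, -0.0004, 0.2402]
eef_rot: [0.707, 0.707, 0.0, -0.0]
force: [0.1, -0.6, -0.7]
finger_gap: 0.0201
grip_force: 20.0
```

```bash
python3 - <<'E'
from h import *
s=manip.sense();x,y,z=s["tcp_pos"]
shot("w5",(200,120,160,120),[(.4205,-.0025,.088),(.4205,.0365,.088),(.44,.017,.088),(.4205,.017,.12),(x,y-.001,z-.097)])
E
```

```text
tcp [ 4.205e-01 -4.000e-04  2.402e-01] yaw 90.05 gap 0.0201
(0.4205, -0.0025, 0.088) [420.  397.6]
(0.4205, 0.0365, 0.088) [420.4 207.5]
(0.44, 0.017, 0.088) [516.4 304.3]
(0.4205, 0.017, 0.12) [420.5 336.4]
(np.float64(0.4205319852915817), np.float64(-0.0013760521005424806), np.float64(0.14318772748819636)) [420.7 469. ]
```

View pics/w5.png

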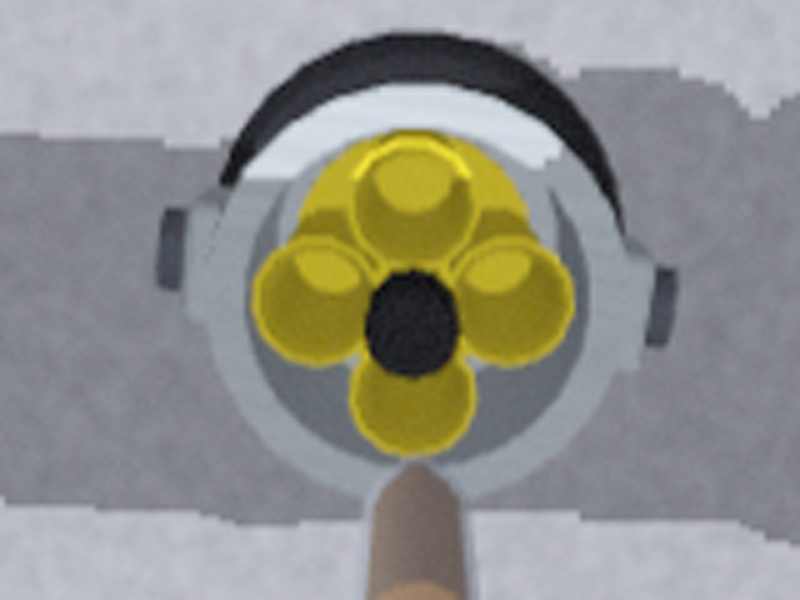

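>>> apply_moves(dr=[[0,0,0],[0,0,0],[0,0,0],[0,0,0],[0,0,0],[0,0,0],[0,0,0],[0,0,0],[0,0,0]], slide=[[0,-0.1,0],[0,0,1.5],[0,0,1.5],[0,0,1.5],[0,0,1.5],[0,0,1.5],[0,0,1.5],[0,0,1],[0,0,0]], hand=[1,1,1,1,1,1,1,1,1])

```text
t: 16.58
tcp_pos: [0.4179, -0.0017, 0.1391]
eef_rot: [0.707, 0.707, -0.001, -0.001]
force: [-0.1, 0.5, -0.2]
finger_gap: 0.0205
grip_force: 20.0
```

>>> apply_moves(dr=[[0,0,0],[0,0,0],[0,0,0],[0,0,0],[0,0,0],[0,0,0],[0,0,0]], slide=[[0,0,0.6],[0,0,0.5],[0,0,0.3],[0,0,0.2],[0,0,0.1],[0,0,0.1],[0,0,0]], hand=[1,1,1,1,1,1,1])

```text
t: 17.45
tcp_pos: [0.4189, -0.0016, 0.1222]
eef_rot: [0.707, 0.707, 0.0, 0.0]
force: [-0.0, -0.1, -0.5]
finger_gap: 0.0201
grip_force: 20.0
```

>>> apply_moves(dr=[[0,0,0],[0,0,0],[0,0,0],[0,0,0]], slide=[[0,0,0.1],[0,0,0.1],[0,0,0.1],[0,0,0]], hand=[1,1,1,1])

```text
t: 17.95
tcp_pos: [0.4198, -0.0018, 0.1203]
eef_rot: [0.708, 0.707, 0.001, 0.0]
force: [-2.5, -1.1, 13.0]
finger_gap: 0.0201
grip_force: 20.0
```

>>> apply_moves(dr=[[0,0,0],[0,0,0],[0,0,0],[0,0,0],[0,0,0],[0,0,0],[0,0,0],[0,0,0],[0,0,0],[0,0,0],[0,0,0],[0,0,0],[0,0,0],[0,0,0],[0,0,0],[0,0,0]], slide=[[0,0,0],[0,0,0],[0,0,0],[0,0,-1],[0,0,-3],[0,0,-3],[0,0,-3],[3,1.2,0],[4.5,1.8,0],[4.5,1.8,0],[4.5,1.8,0],[4.5,1.8,0],[4.5,1.8,0],[2.5,1.1,0],[0.8,0.3,0],[0,0,0]], hand=[0.4,0.1,-0.1,-0.1,-0.1,-0.1,-0.1,-0.1,-0.1,-0.1,-0.1,-0.1,-0.1,-0.1,-0.1,-0.1])

```text
t: 19.95
tcp_pos: [0.535, 0.2857, 0.2192]
eef_rot: [0.707, 0.707, -0.0, 0.0]
force: [-0.3, -0.5, 0.9]
finger_gap: 0.0504
grip_force: 0.0
```

```bash
python3 - <<'E'
from h import *
shot("w6",(140,120,280,210),[(.5353,.2865,.124)])
E
```

```text
tcp [0.535  0.2857 0.2192] yaw 89.95 gap 0.0504
(0.5353, 0.2865, 0.124) [412.9 263.5]
```

View pics/w6.png

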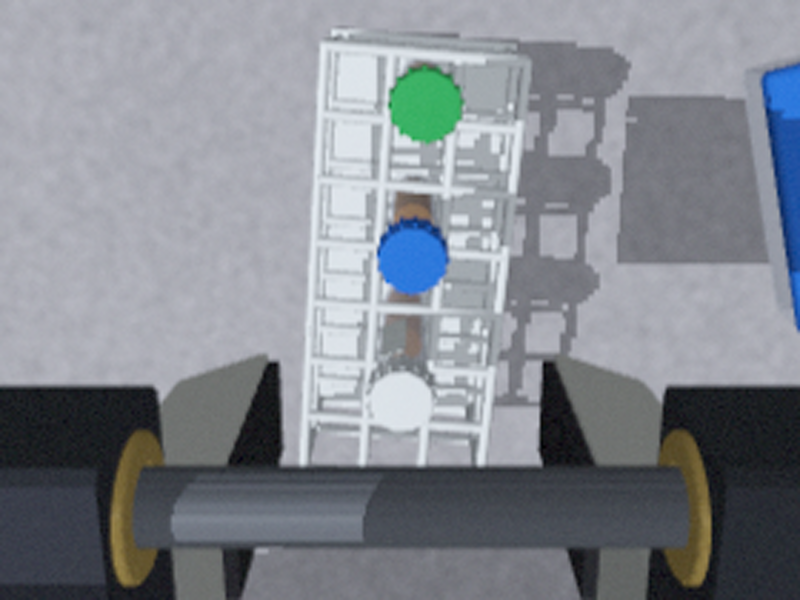

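Blue cap is at (412,259), about 2 mm beyond the TCP in y. Gripping it next.

>>> apply_moves(dr=[[0,0,0],[0,0,0],[0,0,0],[0,0,0],[0,0,0],[0,0,0],[0,0,0],[0,0,0],[0,0,0],[0,0,0],[0,0,0]], slide=[[0.2,0,2],[0,0,3],[0,0,3],[0,0,2],[0,0,1.5],[0,0,0.4],[0,0,0],[0,0,0],[0,0,0],[0,0,0],[0,0,0]], hand=[-0.1,-0.1,-0.1,-0.1,-0.1,-0.1,0.2,0.5,1,1,1], force=20)

```text
t: 21.38
tcp_pos: [0.5356, 0.2886, 0.1007]
eef_rot: [0.707, 0.707, 0.0, 0.0]
force: [0.1, -0.4, 3.6]
finger_gap: 0.0203
grip_force: 20.0
```

>>> apply_moves(dr=[[0,0,0],[0,0,0],[0,0,0],[0,0,0],[0,0,0],[0,0,0],[0,0,0],[0,0,0],[0,0,0],[0,0,0],[0,0,0],[0,0,0],[0,0,0],[0,0,0]], slide=[[0,0,-1],[0,0,-3],[0,0,-4],[0,0,-4],[0,0,-4],[-2,-0.9,0],[-4,-1.9,0],[-4.5,-2.1,0],[-4.5,-2.1,0],[-4.5,-2.1,0],[-3.4,-1.6,0],[-1.8,-0.8,0],[-0.4,-0.1,0],[0,0,0]], hand=[1,1,1,1,1,1,1,1,1,1,1,1,1,1])

```text
t: 23.12
tcp_pos: [0.4196, 0.0384, 0.2605]
eef_rot: [0.707, 0.707, 0.0, 0.0]
force: [0.2, 0.3, -0.2]
finger_gap: 0.02
grip_force: 20.0
```

```bash
python3 - <<'E'
from h import *
s=manip.sense();x,y,z=s["tcp_pos"]
shot("w7",(200,120,160,120),[(.4191,.0371,.088),(x,y-.001,z-.097)])
E
```

```text
tcp [0.4196 0.0384 0.2605] yaw 90.0 gap 0.02
(0.4191, 0.0371, 0.088) [417.1 371.7]
(np.float64(0.4196415410302836), np.float64(0.037391772426519254), np.float64(0.16345641162935962)) [420.3 469.1]
```

View pics/w7.png

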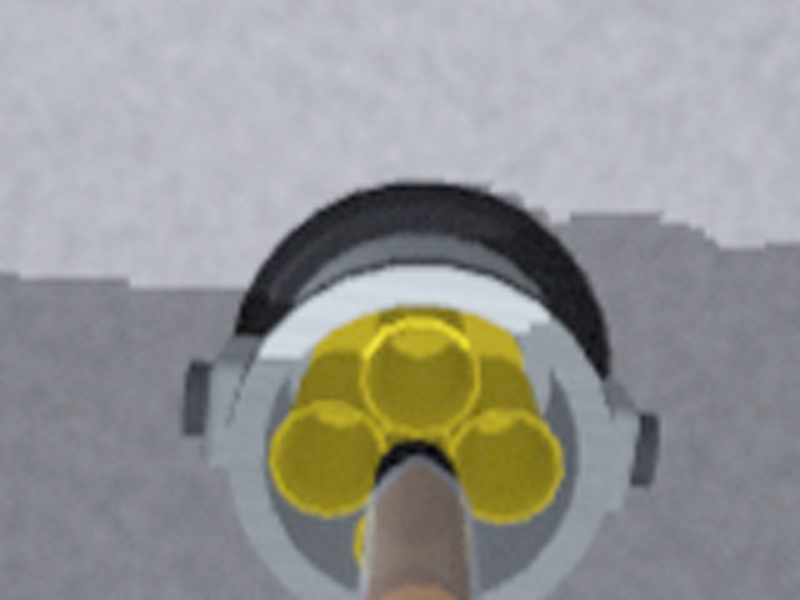

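>>> apply_moves(dr=[[0,0,0],[0,0,0],[0,0,0],[0,0,0],[0,0,0],[0,0,0],[0,0,0],[0,0,0],[0,0,0],[0,0,0]], slide=[[-0.08,0.05,0],[0,0,2.5],[0,0,2],[0,0,1.5],[0,0,1.5],[0,0,1.5],[0,0,1.5],[0,0,1],[0,0,0.5],[0,0,0]], hand=[1,1,1,1,1,1,1,1,1,1])

```text
t: 24.42
tcp_pos: [0.4194, 0.0367, 0.14]
eef_rot: [0.707, 0.707, -0.0, -0.0]
force: [-0.1, -0.0, 0.3]
finger_gap: 0.0203
grip_force: 20.0
```

>>> apply_moves(dr=[[0,0,0],[0,0,0],[0,0,0],[0,0,0],[0,0,0],[0,0,0],[0,0,0]], slide=[[0,0,0.6],[0,0,0.5],[0,0,0.3],[0,0,0.2],[0,0,0.1],[0,0,0.1],[0,0,0]], hand=[1,1,1,1,1,1,1])

```text
t: 25.3
tcp_pos: [0.4195, 0.0366, 0.1222]
eef_rot: [0.707, 0.707, -0.0, -0.0]
force: [0.3, 0.1, -0.8]
finger_gap: 0.0199
grip_force: 20.0
```

>>> apply_moves(dr=[[0,0,0],[0,0,0],[0,0,0],[0,0,0]], slide=[[0,0,0.1],[0,0,0.1],[0,0,0],[0,0,0]], hand=[1,1,1,1])

```text
t: 25.8
tcp_pos: [0.4199, 0.0367, 0.1206]
eef_rot: [0.707, 0.707, 0.0, 0.0]
force: [-0.9, -0.7, 5.8]
finger_gap: 0.0204
grip_force: 20.0
```

>>> apply_moves(dr=[[0,0,0],[0,0,0],[0,0,0],[0,0,0],[0,0,0],[0,0,0],[0,0,0],[0,0,0],[0,0,0],[0,0,0],[0,0,0],[0,0,0],[0,0,0],[0,0,0],[0,0,0],[0,0,0],[0,0,0],[0,0,0]], slide=[[0,0,0],[0,0,0],[0,0,0],[0,0,-1],[0,0,-3],[0,0,-3],[0,0,-3],[-3,0.6,0],[-4.5,1,0],[-4.5,1,0],[-4.5,1,0],[-4.5,1,0],[-4.5,1,0],[-4.5,1,0],[-4,0.8,0],[-2.5,0.4,0],[-0.8,0.2,0],[0,0,0]], hand=[0.4,0.1,-0.1,-0.1,-0.1,-0.1,-0.1,-0.1,-0.1,-0.1,-0.1,-0.1,-0.1,-0.1,-0.1,-0.1,-0.1,-0.1])

```text
t: 28.05
tcp_pos: [0.499, -0.3361, 0.2203]
eef_rot: [0.708, 0.707, 0.0, -0.0]
force: [-0.2, -0.5, 0.6]
finger_gap: 0.0504
grip_force: 0.0
```

```bash
python3 - <<'E'
from h import *
t=cv2.resize(manip.grab_frame("top")[:,:,::-1][235:310,205:305],(400,300),interpolation=cv2.INTER_CUBIC)
shot("w8",None,[(.4991,-.338,.104)])
a=cv2.imread("pics/w8.png")[110:560,100:700]
cv2.imwrite("pics/w8b.png",np.hstack([cv2.resize(a,(400,300)),t]))
E
```

```text
tcp [ 0.4992 -0.3353  0.2202] yaw 89.99 gap 0.0505
(0.4991, -0.338, 0.104) [405.4 299.3]
```

View pics/w8b.png

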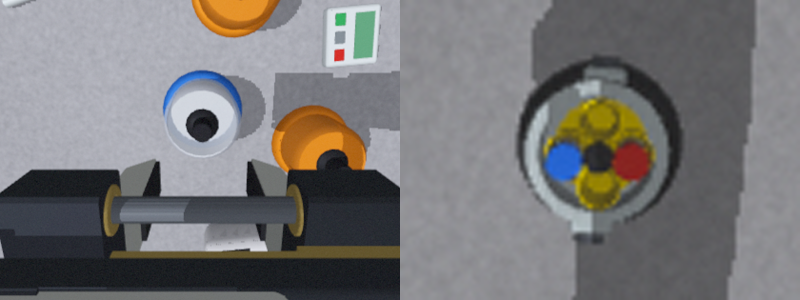

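Red (630,160) and blue (564,160) sit on opposite sides of the adapter in the bucket. The cap is the blue-collared clear dome at (203,120). I'll measure its knob by code.

```bash
python3 - <<'E'
from h import *
s=manip.sense();im=manip.grab_frame("wrist");C=cam("wrist",s)
roi=im[185:235,255:310].max(2)
n,l,st,ce=cv2.connectedComponentsWithStats((roi<70).astype(np.uint8))
i=1+st[1:,4].argmax();m=(l==i)
ys,xs=np.nonzero(m);xs=xs+255;ys=ys+185
print(st[i])
rows=[(y,xs[ys==y].min(),xs[ys==y].max()) for y in np.unique(ys)]
print([(int(a),int(b),int(c)) for a,b,c in rows])
# predicted outline of knob top for a guess, to compare
for y0 in(-.338,-.336,-.340):
    th=np.linspace(0,6.283,60);P=np.array([proj(C,(.4991+.01*np.cos(t),y0+.01*np.sin(t),.104)) for t in th])
    print(y0,"x",P[:,0].min(),P[:,0].max(),"y",P[:,1].min(),P[:,1].max())
E
```

```text
[ 10   7  34  34 855]
[(192, 281, 283), (193, 276, 287), (194, 274, 290), (195, 273, 291), (196, 271, 292), (197, 270, 293), (198, 269, 295), (199, 269, 295), (200, 268, 296), (201, 267, 296), (202, 267, 297), (203, 266, 297), (204, 266, 298), (205, 266, 298), (206, 266, 298), (207, 266, 298), (208, 265, 298), (209, 265, 298), (210, 266, 298), (211, 266, 298), (212, 266, 297), (213, 266, 297), (214, 267, 296), (215, 267, 296), (216, 268, 295), (217, 269, 295), (218, 270, 294), (219, 270, 293), (220, 271, 292), (221, 273, 291), (222, 274, 290), (223, 275, 288), (224, 277, 287), (225, 278, 285)]
-0.338 x 272.6378367578521 294.34822176101926 y 199.20834495709087 220.09233155765077
-0.336 x 272.6192018510033 294.37201411954754 y 197.0738757331606 218.03955596770146
-0.34 x 272.65639909155595 294.32452200972693 y 201.33442439677168 222.13719393365614
```

```bash
python3 - <<'E'
from h import *
s=manip.sense();im=manip.grab_frame("wrist");C=cam("wrist",s)
print(s["tcp_pos"])
for z in(.07,.074,.08): print(z,unproj(C,281.8,208.7,z))
print(im[188:230,282].max(1).tolist());print(im[211,260:304].max(1).tolist())
cv2.imwrite("pics/w9.png",cv2.resize(cv2.convertScaleAbs(im[170:245,232:332,::-1],alpha=2),(800,600),interpolation=cv2.INTER_CUBIC))
E
```

```text
[ 0.49940504 -0.33477823  0.22025796]
0.07 [ 0.49750809 -0.34647857  0.07      ]
0.074 [ 0.49752544 -0.34535318  0.074     ]
0.08 [ 0.49755147 -0.3436651   0.08      ]
[223, 223, 223, 184, 67, 40, 40, 45, 44, 47, 47, 51, 38, 23, 25, 22, 20, 26, 27, 40, 45, 53, 52, 50, 49, 47, 48, 48, 49, 44, 47, 49, 49, 55, 47, 47, 46, 47, 73, 156, 183, 186]
[222, 223, 224, 223, 213, 123, 42, 49, 51, 52, 54, 54, 40, 39, 46, 47, 49, 47, 52, 51, 50, 52, 50, 51, 49, 42, 44, 48, 44, 40, 30, 25, 30, 31, 35, 33, 30, 30, 48, 144, 222, 222, 222, 224]
```

View pics/w9.png

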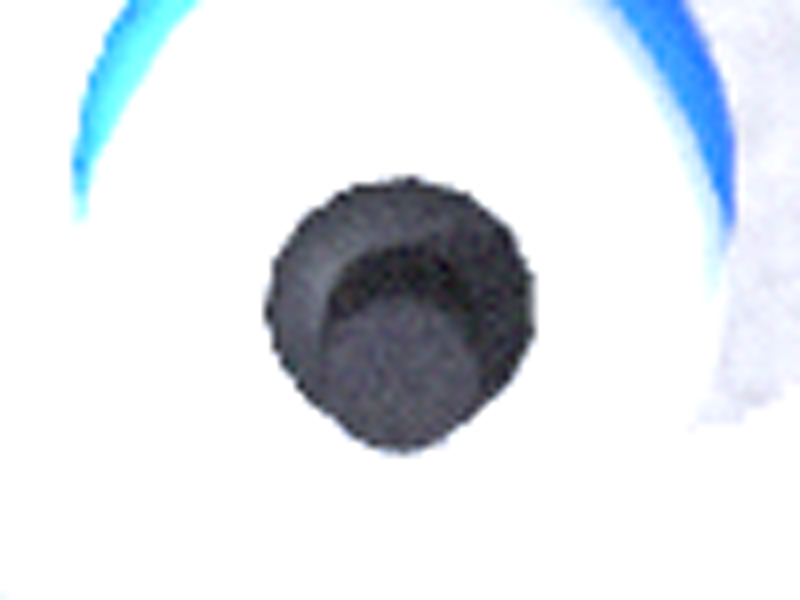

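```bash
python3 - <<'E'
from h import *
s=manip.sense();C=cam("wrist",s);p=unproj(C,281.8,215.9,.104);print(p,p-s["tcp_pos"])
E
```

```text
[ 0.49769295 -0.34402199  0.104     ] [-0.00173904 -0.00910513 -0.11631033]
```

>>> apply_moves(dr=[[0,0,0],[0,0,0],[0,0,0],[0,0,0],[0,0,0],[0,0,0],[0,0,0],[0,0,0],[0,0,0],[0,0,0],[0,0,0],[0,0,0]], slide=[[-0.9,-0.17,1],[0,0,3],[0,0,3],[0,0,3],[0,0,2],[0,0,1.5],[0,0,0.4],[0,0,0],[0,0,0],[0,0,0],[0,0,0],[0,0,0]], hand=[-0.1,-0.1,-0.1,-0.1,-0.1,-0.1,-0.1,0.2,0.5,1,1,1], force=35)

```text
t: 29.75
tcp_pos: [0.4978, -0.3457, 0.0818]
eef_rot: [0.707, 0.707, 0.0, 0.0]
force: [0.6, 0.5, 3.7]
finger_gap: 0.0191
grip_force: 35.0
```

>>> apply_moves(dr=[[0,0,0],[0,0,0],[0,0,0],[0,0,0],[0,0,0],[0,0,0],[0,0,0],[0,0,0],[0,0,0],[0,0,0],[0,0,0],[0,0,0],[0,0,0],[0,0,0],[0,0,0],[0,0,0],[0,0,0]], slide=[[0,0,-1.5],[0,0,-3.5],[0,0,-4],[0,0,-4],[0,0,-4],[2,-0.4,0],[4,-0.9,0],[4.5,-1,0],[4.5,-1,0],[4.5,-1,0],[4.5,-1,0],[4.5,-1,0],[4,-0.8,0],[2.5,-0.5,0],[1.1,-0.2,0],[0,0,0],[0,0,0]], hand=[1,1,1,1,1,1,1,1,1,1,1,1,1,1,1,1,1])

```text
t: 31.88
tcp_pos: [0.4197, 0.0144, 0.2511]
eef_rot: [0.708, 0.706, -0.0, 0.0]
force: [0.4, -0.5, -1.8]
finger_gap: 0.0193
grip_force: 35.0
```

```bash
python3 - <<'E'
from h import *
s=manip.sense();x,y,z=s["tcp_pos"]
shot("w10",(180,90,200,150),[(x,y+.0515,z-.0818),(x-.0515,y,z-.0818),(x+.0515,y,z-.0818),(.4206,.0170,.09),(.4206,.06,.09)])
E
```

```text
tcp [0.4197 0.0144 0.2511] yaw 89.85 gap 0.0193
(np.float64(0.4197283332320233), np.float64(0.06594226662546222), np.float64(0.16926377999912912)) [416.3 254.4]
(np.float64(0.3682283332320233), np.float64(0.01444226662546222), np.float64(0.16926377999912912)) [162.8 512.1]
(np.float64(0.4712283332320233), np.float64(0.01444226662546222), np.float64(0.16926377999912912)) [670.8 511.1]
(0.4206, 0.017, 0.09) [419.6 412.2]
(0.4206, 0.06, 0.09) [419.4 246.8]
```

View pics/w10.png

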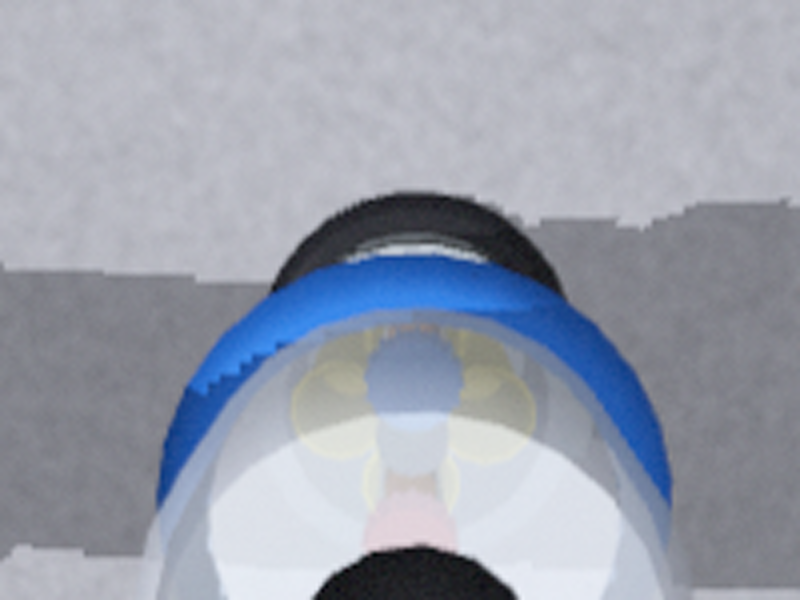

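The collar's leading edge at (415,256) puts the cap about 3 mm short of the bucket axis in y. I'll correct that and lower.

>>> apply_moves(dr=[[0,0,0],[0,0,0],[0,0,0],[0,0,0],[0,0,0],[0,0,0],[0,0,0],[0,0,0]], slide=[[0.3,0.1,0],[0,0,1.5],[0,0,1.5],[0,0,1.5],[0,0,1.5],[0,0,1.0],[0,0,0.5],[0,0,0]], hand=[1,1,1,1,1,1,1,1])

```text
t: 32.92
tcp_pos: [0.4206, 0.0185, 0.1759]
eef_rot: [0.707, 0.707, -0.0, -0.0]
force: [-0.8, -1.1, -0.6]
finger_gap: 0.0191
grip_force: 35.0
```

>>> apply_moves(dr=[[0,0,0],[0,0,0],[0,0,0],[0,0,0],[0,0,0]], slide=[[0,0,0.2],[0,0,0.2],[0,0,0.2],[0,0,0.2],[0,0,0]], hand=[1,1,1,1,1])

```text
t: 33.55
tcp_pos: [0.4206, 0.0186, 0.1681]
eef_rot: [0.707, 0.707, -0.0, -0.0]
force: [0.5, 0.3, -1.7]
finger_gap: 0.019
grip_force: 35.0
```

>>> apply_moves(dr=[[0,0,0],[0,0,0],[0,0,0],[0,0,0],[0,0,0],[0,0,0]], slide=[[0,0,0.2],[0,0,0.2],[0,0,0.15],[0,0,0.1],[0,0,0.05],[0,0,0]], hand=[1,1,1,1,1,1])

```text
t: 34.3
tcp_pos: [0.4207, 0.0187, 0.1616]
eef_rot: [0.707, 0.707, 0.0, -0.0]
force: [-2.3, 0.5, 4.6]
finger_gap: 0.0191
grip_force: 35.0
```

>>> apply_moves(dr=[[0,0,0],[0,0,0],[0,0,0],[0,0,0],[0,0,0],[0,0,0],[0,0,0],[0,0,0],[0,0,0],[0,0,0],[0,0,0],[0,0,0]], slide=[[0,0,0],[0,0,0],[0,0,0],[0,0,0],[0,0,-1],[0,0,-2],[0,0,-3],[0,0,-4],[0,0,-2],[0,0,0],[0,0,0],[0,0,0]], hand=[0.4,0.1,-0.1,-0.1,-0.1,-0.1,-0.1,-0.1,-0.1,-0.1,-0.1,-0.1])

```text
t: 35.8
tcp_pos: [0.42, 0.0185, 0.2802]
eef_rot: [0.707, 0.707, -0.001, -0.001]
force: [0.2, 0.2, 0.6]
finger_gap: 0.051
grip_force: 0.0
```

```bash
python3 - <<'E'
from h import *
s=manip.sense();im=manip.grab_frame("wrist");C=cam("wrist",s);print(s["tcp_pos"],s["finger_gap"])
b=im.astype(int);m=((b[:,:,2]>120)&(b[:,:,2]-b[:,:,0]>60)).astype(np.uint8)
n,l,st,ce=cv2.connectedComponentsWithStats(m);i=1+st[1:,4].argmax();print("blue collar",st[i])
ys,xs=np.nonzero(l==i)
th=np.linspace(0,6.283,90)
P=np.array([proj(C,(.4204+.0515*np.cos(t),.0177+.0515*np.sin(t),.080)) for t in th]);print("pred collar lower x",P[:,0].min(),P[:,0].max(),"ymin",P[:,1].min())
g=im[:,:,:].max(2);x0,y0=map(int,proj(C,(.4204,.0177,.184)))
roi=(g[y0-45:y0+35,x0-40:x0+40]<75).astype(np.uint8);n,l,st,ce=cv2.connectedComponentsWithStats(roi);i=1+st[1:,4].argmax();x,y,w,h,a=st[i];print("knob box",x+x0-40,y+y0-45,w,h)
for r,z in((.010,.184),(.016,.154)):
    P=np.array([proj(C,(.4204+r*np.cos(t),.0177+r*np.sin(t),z)) for t in th]);print("pred",r,P.min(0),P.max(0))
E
```

```text
[0.41997944 0.01851121 0.28019139] 0.050950533678922105
blue collar [241 143  88  48 984]
pred collar lower x 240.60933197808006 328.0134659937529 ymin 143.49316881877084
knob box 266 185 36 37
pred 0.01 [272.79812675 202.08799649] [296.14888375 224.45985522]
pred 0.016 [267.56520854 187.79650409] [301.26654265 220.36205669]
```

The collar measures x 241–329, top edge y 143; the seated pose predicts 241–328 and 143. The cap is down and centred, so I'm handing in.

```bash
python3 -c "
from station import manip
print(manip.hand_in())"
```

```text
the job is handed in; nothing more can be done
None
```

The adapter, the red and blue tubes (in opposite sleeves) and the domed cap are all in place, and the job was handed in at about 36 s; no verdict came back, but seating forces and camera checks agreed with everything being fully down and level.

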